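Press the loaded board-test jig level, then let it spring up

TASK

One of the two test jigs on the blue bench mat has a circuit board in it; the other is empty. Push the sprung press plate of the jig with the board down until it lies level, keep it level for at least two seconds so the test can run, then let go so that the plate springs up again. Do not press the empty jig's plate.

Things in the scene. Friction and masses are not known exactly. Their poses are not given: they have to be found in the camera images.
- loaded_jig: Test jig with a green circuit board (66 x 46 mm) in its black nest, under the plate's window. Grey base 160 (x) x 96 (y) x 25 mm high, fixed on the mat. Origin: centre of its underside; z up; -x roughly faces the robot (yaw up to 30 deg). Hinge line along y at x +65, z 60 mm. The empty jig is alike but without a board, beside it on the left or right, 240 mm or more away.
- loaded_pad (a point): Point to push: top of the rubber patch (40 mm along the plate x 44 mm) by the free edge of the loaded jig's plate, 110 mm from the hinge line, mid width. Moves with the plate, its axes are the plate's. With the plate level it lies at (-45, 0, 66) mm in the jig's frame. A straight push down on it also works: the plate is solid from 83 mm off the hinge to its free edge.
- loaded_plate (a joint): Angle (rad) of the loaded jig's aluminium press plate, 130 mm long x 76 wide x 8 thick, with a 63 x 52 window. 0 at rest: a spring holds it tilted up 30 deg, free edge (-x side) about 125 mm high. 0.5236: level, top face 64 mm above the jig's underside, end stop. Pushes back at the pad with about 3 N at first, 8 N when level; rises to 0 when released.
- empty_plate (a joint): Angle (rad) of the empty jig's press plate, same shape and meaning; leave it at 0.

How it is judged:
On the way:
1. the loaded jig's plate is pressed level and kept level for two seconds (value of joint loaded_plate above 0.349 rad), for 2 s.
At the end, for the whole second after the job is handed in: After the loaded jig's plate has been within 10 degrees of level for 2 s without a break, it is released and has sprung back to within 10 degrees of its rest position; the empty jig's plate is at rest too (within 10 degrees) (value of joint each of loaded_plate, empty_plate below 0.17 rad); the robot touches nothing.
It fails at once if the empty jig's plate is pressed more than 10 degrees (value of joint empty_plate above 0.175 rad).
It also fails if it takes over 32 s, if anything falls off the work surface, if the arm or the gripper's body presses on something with over 40 N, if the wrist force passes 120 N, or if a joint passes its speed limit or range.

ROBOT

A 6-joint arm with a two-finger parallel gripper is mounted at the origin on the work surface. World frame = base frame: x ahead of the robot, y to its left, z up, the work surface at z = 0. Lengths are in m, angles in rad, forces in N, time in s.
With the tool pointing down it reaches from about 0.325 to 0.85 m from the base axis. Payload 4.4 kg.
Tool frame: the origin (TCP) lies midway between the tips of the shut fingers; the grasp point (between the pads) lies 19 mm behind it; x points along the fingers, y is the direction in which the jaws open and shut, and the axes are right-handed (so a half turn about x gives the same grasp; the last joint's range is limited). The gripper opens to 94 mm and grips with 3 to 60 N. Pads are 16 mm wide; open, the fingers measure 119 mm over their backs; the gripper's body (75 mm by 177 mm) begins 78 mm behind the grasp point.
Start: joints at [1.133, 0.207, 1.542, -0, 1.393, -0.15], TCP at [0.163, 0.551, 0.205] pointing down, gripper open.
Joint ranges: [-2.73, 2.73], [-0.86, 2.22], [0.23, 2.46], [-1.11, 4.25], [0.08, 2.63], [-2.82, 2.82]. Speed limits (rad/s): [2.79, 2.79, 3.14, 3.14, 3.14, 3.14].

INTERFACE

Orientations are given as [roll, pitch, yaw] about the fixed x, y, z axes, in that order (R = Rz(yaw) Ry(pitch) Rx(roll)).
In Python, from cell import bot gives the robot as it stands.
- The arm moves only by the tool play_rows, never from a script. Its arguments are lists of equal length, an entry for each row: "offset": the shift along the tool's x, y, z each as a share of 0.1 m, from -1 to 1, a list of three; "rot": the turn, a rotation vector about the tool's x, y, z each as a share of pi/2 rad, from -1 to 1, a list of three. In form: {"offset": [[dx, dy, dz], ...], "rot": [[wx, wy, wz], ...]}. A call has 1 to 20 rows; each row is the pose to reach, as a shift and turn from the pose commanded when the call began, along the tool's axes at that moment; what a row does not reach only later rows make up. A row lasts 1/12 s, in which the tool goes at most 41.7 mm and 7.16 degrees, less where a joint would pass 70% of its speed; a pose out of reach is approached as far as the arm can. A call with a number of a shift or a turn outside -1 to 1 is refused whole. A call with a gripper value outside its range is refused whole. "jaw" is the opening, from 0 (shut) to 1 (fully open), set as the call begins (left out, the last holds). The fingers move at their own pace and stop on an object; "newtons" is the grip in N (left out, the last holds). Time passes only in rows, so rows that repeat a pose let the fingers close. It gives the time, the measured TCP pose, the force and the opening at its end, in the units of the state.
- bot.observe(): the state, without advancing time (a new reading comes with each control period).
- bot.read_camera(name): name is "side" or "top" or "wrist"; returns a dict with "image" (384x512x3 uint8, blue, green, red), "vfov" (degrees; the focal length in pixels is half the picture's height over the tangent of half this angle, whatever the lens; pixels are square), "cx", "cy" (the principal point, pixels), "dist_coeffs" ([k1, k2, p1, p2, k3] as OpenCV has them; the pictures are not rectified), "camera_from_world" (4x4, takes a point from world to camera coordinates). Camera axes: x right, y up, looking along -z (the intrinsics and any distortion apply to the point x, -y, -z); pixel columns grow to the right and rows downward; lengths in m; the calibration is good to about 2 mm. A picture is of the moment at which its call begins. There is no depth.
- bot.hand_in(): hands the job in, once; it reports no verdict.
Trained networks look in the newest picture that a camera, given by its name, has taken for a name from the list of things; names that differ only in an ending like _2 or _b are one class to them, and where a whole thing is asked for, a point or a joint stands for the part that bears it (a point fixed in the world has none). Each returns a list of dicts, best first, with "confidence" (0 to 1); they miss things now and then, are a little off and sometimes report something else, mostly with a low value. They report only what shows in the picture. A call takes as long as a camera call.
- bot.masks_of(camera, label): "pixels" (384x512 bool, what is visible of it) and "position" ([column, row] in pixels, amid what is visible of it).
The state is a dict: "t": time; "joints": joint angles; "joint_vel": joint speeds; "joint_torque": joint torques, N m; "tcp_pos": TCP position; "eef_rot": TCP orientation; "contact_force": force on the tool from outside, world axes, zero at the start; "moment": the same for the moment, N m; "finger_gap": finger opening in m.
Only numpy, scipy, OpenCV 4.12 (cv2) and the standard library are available. Lean on these libraries where they do the work, as an engineer would, in place of code of your own. Each camera call takes 0.05 s, during which the arm holds its last target.

## Working session

There is one attempt and no reset: what is moved stays moved. The work goes in short steps, Python scripts to look and compute and a tool call to move; the robot and the scene stay as the last step left them, time stands still between calls to the robot, and variables do not carry over. Pictures are saved under pics/ and viewed, and the job is handed in when it is done.

Besides the shell and the picture viewer there is one more tool, called after "Request:" as name(argument=value, ...), one argument or row to a line, values as JSON. play_rows: Moves the arm, as the interface text tells. Its arguments: {"type":"object","properties":{"offset":{"type":"array"},"rot":{"type":"array"},"jaw":{"type":"number"},"newtons":{"type":"number"}},"required":["offset","rot"]}

```bash
ls; mkdir -p pics
python3 - <<'E'
from cell import bot
import cv2,numpy as np
s=bot.observe();print({k:np.round(v,3) for k,v in s.items()})
for c in ["top","side"]:
    r=bot.read_camera(c);cv2.imwrite(f"pics/{c}1.png",r["image"])
    np.savez(f"{c}1.npz",**{k:np.array(v) for k,v in r.items()})
    print(c,r["vfov"],r["cx"],r["cy"],r["dist_coeffs"]);print(np.round(r["camera_from_world"],4))
    for l in ["loaded_jig","loaded_pad","loaded_plate","empty_plate"]:
        for d in bot.masks_of(c,l): print(l,round(d["confidence"],2),np.round(d["position"]),d["pixels"].sum())
print(bot.observe()["t"])
E
```

```text
pics
{'t': np.float64(0.0), 'joints': array([ 1.132,  0.207,  1.543, -0.   ,  1.393, -0.151]), 'joint_vel': array([-0.001,  0.001, -0.002, -0.   , -0.   ,  0.   ]), 'joint_torque': array([-1.0000e-03, -3.7087e+01, -2.8142e+01,  7.0000e-02,  3.6000e-02,
       -0.0000e+00]), 'tcp_pos': array([0.163, 0.551, 0.204]), 'eef_rot': array([-1.711,  1.569, -1.999]), 'contact_force': array([-0.132, -0.656,  0.149]), 'moment': array([-0.065,  0.014, -0.078]), 'finger_gap': np.float64(0.094)}
top 54.40955840757948 261.96140142338754 193.33974354424566 [-0.05112009  0.          0.          0.          0.        ]
[[-0.1306 -0.9914 -0.0046  0.0661]
 [ 0.9683 -0.1285  0.2144 -0.6153]
 [-0.2132  0.0235  0.9767 -0.8237]
 [ 0.      0.      0.      1.    ]]
loaded_jig 0.78 [361. 227.] 3011
loaded_pad 0.91 [366. 227.] 1369
loaded_plate 0.57 [367. 226.] 1236
empty_plate 0.88 [205. 228.] 1125
side 48.10390111884578 259.9276116214258 191.3574821218208 [-0.16134859  0.          0.          0.          0.        ]
[[ 0.942  -0.3355  0.0115 -0.5819]
 [ 0.2306  0.6716  0.7041 -0.2092]
 [-0.244  -0.6606  0.71   -1.1352]
 [ 0.      0.      0.      1.    ]]
loaded_jig 0.75 [251. 282.] 2793
loaded_plate 0.78 [251. 264.] 727
loaded_plate 0.15 [253. 281.] 2658
empty_plate 0.88 [225. 167.] 441
0.5
```

View pics/top1.png

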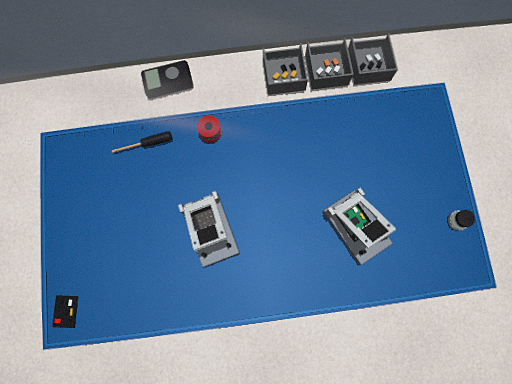

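View pics/side1.png

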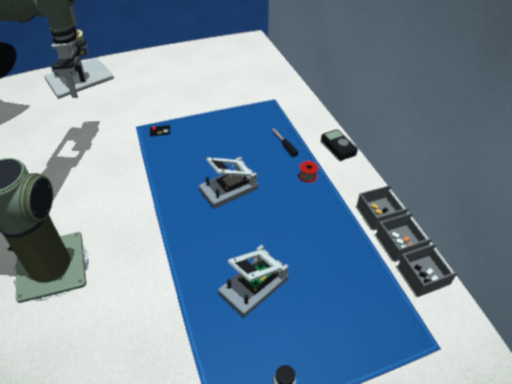

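The board is in the right-hand jig in the top view, at about (361,227). The one at (205,228) is empty. I'll zoom in to get corner points for a pose fit.

Run:
```python
import cv2,numpy as np
a=cv2.imread("pics/top1.png")[180:272,310:405];b=cv2.imread("pics/side1.png")[235:325,210:300]
cv2.imwrite("pics/z1.png",cv2.resize(a,None,fx=6,fy=6,interpolation=cv2.INTER_CUBIC))
cv2.imwrite("pics/z2.png",cv2.resize(b,None,fx=6,fy=6,interpolation=cv2.INTER_CUBIC))
```

```text
(no output)
```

View pics/z1.png

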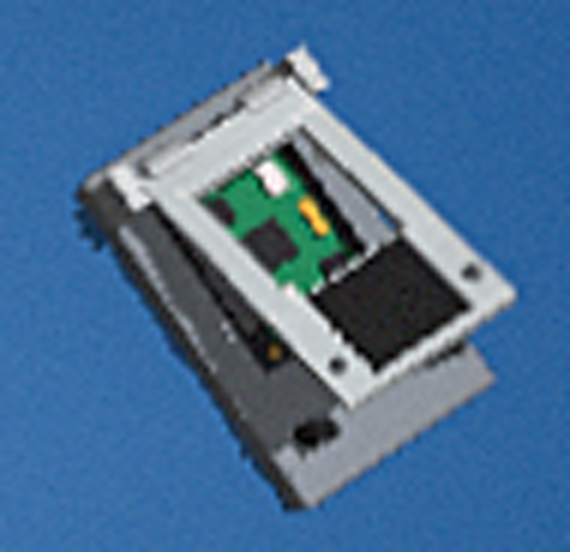

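View pics/z2.png

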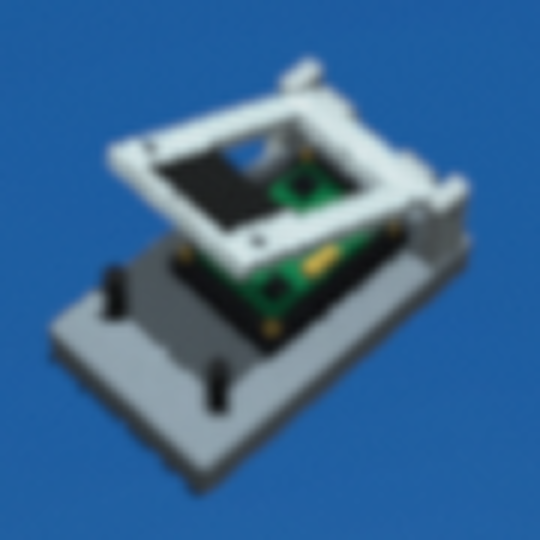

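```bash
cat > h.py <<'E'
import numpy as np,cv2
from scipy.optimize import least_squares
def load(c): return dict(np.load(f"{c}1.npz"))
def proj(r,P):
    T=r["camera_from_world"];p=P@T[:3,:3].T+T[:3,3];p=p*[1,-1,-1]
    f=192/np.tan(np.radians(float(r["vfov"]))/2);K=np.array([[f,0,float(r["cx"])],[0,f,float(r["cy"])],[0,0,1]])
    return cv2.projectPoints(p.astype(float),np.zeros(3),np.zeros(3),K,r["dist_coeffs"].astype(float))[0][:,0]
def plate(d,y,up,a=np.pi/6):
    c,s=np.cos(a),np.sin(a);return [0.065-d*c+up*s*1, y, .060+d*s+up*c]
def world(q,P):
    c,s=np.cos(q[2]),np.sin(q[2]);P=np.array(P);return P@np.array([[c,-s,0],[s,c,0],[0,0,1]]).T+[q[0],q[1],q[3] if len(q)>3 else 0]
E
cat > fit.py <<'E'
from h import *
pad=[plate(.09,.022,.006),plate(.09,-.022,.006),plate(.13,-.022,.006),plate(.13,.022,.006)]
tp=np.array([[315,295],[403,238],[470,305],[375,370],[495,378]])/6+[309.6,179.6]
sp=np.array([[222,148],[297,212],[225,230],[160,168],[50,328],[200,465],[200,492]])/6+[209.6,234.6]
TP=pad+[[-.08,-.048,.025]];SP=pad+[[-.08,.048,.025],[-.08,-.048,.025],[-.08,-.048,0]]
t,s=load("top"),load("side")
f=lambda q:np.r_[(proj(t,world(q,TP))-tp).ravel(),(proj(s,world(q,SP))-sp).ravel()]
for q0 in ([.55,-.2,.4],[.55,-.2,.4,0]):
    r=least_squares(f,q0,loss="soft_l1");print(np.round(r.x,4),np.degrees(r.x[2]));print(np.round(f(r.x).reshape(-1,2),1).tolist())
    q=r.x;print("pad up",world(q,[plate(.11,0,.006)]),"level",world(q,[[-.045,0,.066]]))
E
python3 fit.py
```

```text
[ 0.5191 -0.2372  0.3998] 22.90957952881715
[[-1.7, -0.5], [-0.1, -0.9], [0.3, 0.1], [-0.6, -0.3], [-1.0, 0.1], [-0.9, 0.2], [-1.1, 0.8], [-0.2, 1.3], [-1.8, -0.1], [0.5, -1.2], [0.6, 1.3], [0.8, 1.7]]
pad up [[ 0.49395845 -0.24782102  0.12019615]] level [[ 0.47762035 -0.25472573  0.066     ]]
[ 0.5187 -0.2373  0.4026  0.0029] 23.066484700170484
[[-1.3, -0.5], [0.4, -1.0], [0.9, 0.1], [-0.0, -0.3], [-0.5, -0.0], [-1.0, -0.4], [-1.2, 0.2], [-0.3, 0.7], [-1.9, -0.7], [0.3, -1.6], [0.5, 0.8], [0.7, 1.3]]
pad up [[ 0.49363561 -0.24802454  0.12309118]] level [[ 0.47731648 -0.25497396  0.06889503]]
```

```bash
cat > go.py <<'E'
import sys,numpy as np
from scipy.spatial.transform import Rotation as R
from cell import bot
s=bot.observe();M=R.from_euler("xyz",s["eef_rot"])
print(np.round(M.as_matrix(),3)); tgt=np.array([float(v) for v in sys.argv[1:4]])
print("t",s["t"],"tcp",np.round(s["tcp_pos"],4),"offset units",np.round(M.inv().apply(tgt-s["tcp_pos"])/.1,3),"F",np.round(s["contact_force"],1),"j",np.round(s["joints"],2),s["finger_gap"])
E
python3 go.py .482 -.253 .17
```

```text
[[-0.     0.284  0.959]
 [-0.     0.959 -0.284]
 [-1.    -0.    -0.   ]]
t 0.5 tcp [0.1632 0.5513 0.2054] offset units [ 0.355 -6.808  5.34 ] F [-0.4  0.5 -0.6] j [ 1.13  0.21  1.54  0.    1.39 -0.15] 0.09414495711367966
```

Request:
play_rows(
  offset=[
    [0,-0.35,0.27],
    [0,-0.7,0.53],
    [0,-1,0.78],
    [0,-1,0.78],
  ],
  rot=[
    [0,0,0],
    [0,0,0],
    [0,0,0],
    [0,0,0],
  ],
  jaw=0,
  newtons=20,
)

```text
t: 0.83
tcp_pos: [0.2106, 0.4279, 0.2044]
eef_rot: [-1.328, 1.566, -1.62]
contact_force: [0.2, -0.1, -0.2]
finger_gap: 0.0707
```

Request:
play_rows(
  offset=[
    [0,-0.33,0.26],
    [0,-0.67,0.52],
    [0,-1,0.78],
  ],
  rot=[
    [0,0,0],
    [0,0,0],
    [0,0,0],
  ],
)

```text
t: 1.08
tcp_pos: [0.2555, 0.3162, 0.2057]
eef_rot: [1.012, 1.57, 0.726]
contact_force: [1.1, 0.5, 0.3]
finger_gap: 0.0509
```

Request:
play_rows(
  offset=[
    [0,-0.33,0.26],
    [0,-0.67,0.52],
    [0,-1,0.78],
    [0,-1,0.78],
  ],
  rot=[
    [0,0,0],
    [0,0,0],
    [0,0,0],
    [0,0,0],
  ],
)

```text
t: 1.42
tcp_pos: [0.3047, 0.1937, 0.206]
eef_rot: [-0.366, 1.567, -0.664]
contact_force: [0.0, 0.7, 0.9]
finger_gap: 0.0242
```

Request:
play_rows(
  offset=[
    [0,-0.33,0.26],
    [0,-0.67,0.52],
    [0,-1,0.78],
  ],
  rot=[
    [0,0,0],
    [0,0,0],
    [0,0,0],
  ],
)

```text
t: 1.67
tcp_pos: [0.3481, 0.0823, 0.2061]
eef_rot: [0.629, 1.569, 0.343]
contact_force: [1.4, 0.1, -0.5]
finger_gap: 0.004
```

Request:
play_rows(
  offset=[
    [0,-0.33,0.26],
    [0,-0.67,0.52],
    [0,-1,0.78],
  ],
  rot=[
    [0,0,0],
    [0,0,0],
    [0,0,0],
  ],
)

```text
t: 1.92
tcp_pos: [0.3943, -0.035, 0.206]
eef_rot: [0.423, 1.569, 0.136]
contact_force: [1.1, 0.4, 0.4]
finger_gap: 0.0003
```

Request:
play_rows(
  offset=[
    [0,-0.33,0.26],
    [0,-0.67,0.52],
    [0,-1,0.78],
    [0,-1,0.78],
    [0,-1,0.78],
  ],
  rot=[
    [0,0,0],
    [0,0,0],
    [0,0,0],
    [0,0,0],
    [0,0,0],
  ],
)

```text
t: 2.33
tcp_pos: [0.4407, -0.1528, 0.2053]
eef_rot: [2.053, 1.57, 1.762]
contact_force: [0.5, 0.3, -0.5]
finger_gap: 0.0003
```

```bash
python3 go.py .482 -.253 .16
```

```text
[[-0.     0.287  0.958]
 [ 0.001  0.958 -0.287]
 [-1.     0.001 -0.   ]]
t 2.3333 tcp [ 0.4407 -0.1528  0.2053] offset units [ 0.452 -0.842  0.683] F [ 0.5  0.3 -0.5] j [-0.52 -0.03  1.8   0.    1.37 -1.8 ] 0.00028540897483668595
```

Request:
play_rows(
  offset=[
    [0,-0.3,0.24],
    [0,-0.6,0.48],
    [0.1,-0.84,0.68],
    [0.35,-0.84,0.68],
    [0.45,-0.84,0.68],
    [0.45,-0.84,0.68],
    [0.45,-0.84,0.68],
  ],
  rot=[
    [0,0,0],
    [0,0,0],
    [0,0,0],
    [0,0,0],
    [0,0,0],
    [0,0,0],
    [0,0,0],
  ],
)

```text
t: 2.92
tcp_pos: [0.4804, -0.249, 0.1598]
eef_rot: [2.631, 1.568, 2.345]
contact_force: [-0.2, 0.5, 0.4]
finger_gap: 0.0004
```

```bash
python3 go.py .482 -.253 .069
python3 - <<'E'
from cell import bot
import cv2
a=bot.read_camera("side")["image"][215:325,180:310]
b=bot.read_camera("top")["image"][160:270,290:420]
cv2.imwrite("pics/a2.png",cv2.resize(cv2.hconcat([a,b]),None,fx=3,fy=3,interpolation=2))
E
```

```text
[[-0.002  0.282  0.959]
 [ 0.002  0.959 -0.282]
 [-1.     0.001 -0.003]]
t 2.9167 tcp [ 0.4804 -0.249   0.1598] offset units [ 0.908 -0.035  0.029] F [-0.2  0.5  0.4] j [-0.64  0.18  1.67  0.    1.29 -1.92] 0.00036254809682928686
```

View pics/a2.png

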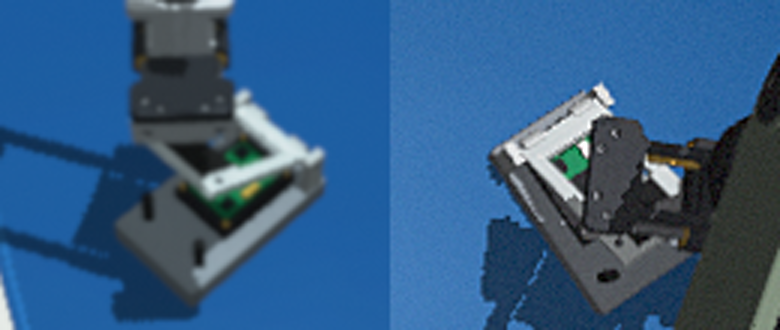

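Both views show the shut fingers over the black pad, and the plate is still up. I'll press down slowly.

Request:
play_rows(
  offset=[
    [0.1,-0.03,0.03],
    [0.2,-0.03,0.03],
    [0.3,-0.03,0.03],
    [0.37,-0.03,0.03],
    [0.44,-0.03,0.03],
    [0.5,-0.03,0.03],
    [0.55,-0.03,0.03],
    [0.55,-0.03,0.03],
  ],
  rot=[
    [0,0,0],
    [0,0,0],
    [0,0,0],
    [0,0,0],
    [0,0,0],
    [0,0,0],
    [0,0,0],
    [0,0,0],
  ],
)

```text
t: 3.68
tcp_pos: [0.483, -0.2557, 0.1048]
eef_rot: [-1.253, 1.57, -1.541]
contact_force: [-0.7, -0.1, 5.5]
finger_gap: 0.0003
```

```bash
python3 go.py .482 -.253 .069
```

```text
[[ 0.     0.284  0.959]
 [-0.     0.959 -0.284]
 [-1.    -0.     0.   ]]
t 3.6833 tcp [ 0.483  -0.2557  0.1048] offset units [ 0.358  0.023 -0.017] F [-0.7 -0.1  5.5] j [-0.65  0.25  1.71 -0.    1.18 -1.93] 0.00026745530840862827
```

Contact is as expected, at about 5 N. I'll continue down to z of about 0.070.

Request:
play_rows(
  offset=[
    [0.06,0,0],
    [0.12,0,0],
    [0.18,0,0],
    [0.24,0,0],
    [0.28,0,0],
    [0.32,0,0],
    [0.34,0,0],
    [0.34,0,0],
  ],
  rot=[
    [0,0,0],
    [0,0,0],
    [0,0,0],
    [0,0,0],
    [0,0,0],
    [0,0,0],
    [0,0,0],
    [0,0,0],
  ],
)

```text
t: 4.35
tcp_pos: [0.4821, -0.2568, 0.0719]
eef_rot: [-2.008, 1.568, -2.296]
contact_force: [-5.4, -3.6, 8.6]
finger_gap: 0.0003
```

```bash
python3 go.py .482 -.253 .066
```

```text
[[-0.002  0.284  0.959]
 [-0.002  0.959 -0.284]
 [-1.    -0.003 -0.001]]
t 4.35 tcp [ 0.4821 -0.2568  0.0719] offset units [ 0.059  0.036 -0.011] F [-5.4 -3.6  8.6] j [-0.65  0.3   1.73 -0.    1.12 -1.93] 0.0002793783975412585
```

Request:
play_rows(
  offset=[
    [0.02,0,0],
    [0.04,0,0],
    [0.05,0,0],
    [0.05,0,0],
  ],
  rot=[
    [0,0,0],
    [0,0,0],
    [0,0,0],
    [0,0,0],
  ],
)

```text
t: 4.68
tcp_pos: [0.4821, -0.2569, 0.0689]
eef_rot: [-2.078, 1.567, -2.366]
contact_force: [-8.6, -1.1, 16.7]
finger_gap: 0.0003
```

```bash
python3 go.py .482 -.253 .066
python3 - <<'E'
from cell import bot
import cv2
a=bot.read_camera("side")["image"][215:325,180:310]
b=bot.read_camera("top")["image"][160:270,290:420]
cv2.imwrite("pics/a3.png",cv2.resize(cv2.hconcat([a,b]),None,fx=3,fy=3,interpolation=2))
E
```

```text
[[-0.003  0.283  0.959]
 [-0.002  0.959 -0.283]
 [-1.    -0.003 -0.002]]
t 4.6833 tcp [ 0.4821 -0.2569  0.0689] offset units [ 0.029  0.037 -0.012] F [-8.6 -1.1 16.7] j [-0.65  0.3   1.73 -0.    1.11 -1.93] 0.0003082119161115694
```

View pics/a3.png

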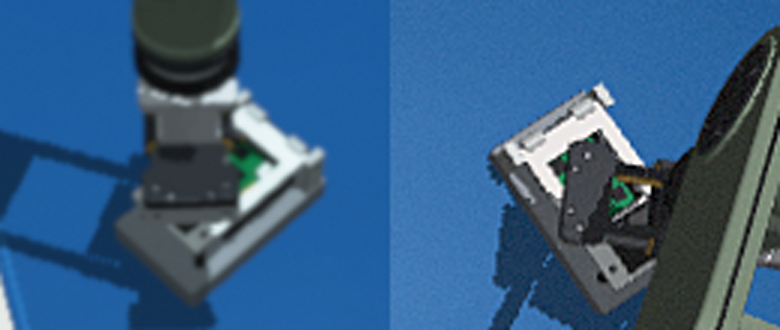

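The plate now looks level over the base in both views. The force jumped to 17 N, so it is at the end stop (z = 0.069, which matches the fit). I'll hold there for about 3 s.

Request:
play_rows(
  offset=[
    [0,0,0],
    [0,0,0],
    [0,0,0],
    [0,0,0],
    [0,0,0],
    [0,0,0],
    [0,0,0],
    [0,0,0],
    [0,0,0],
    [0,0,0],
    [0,0,0],
    [0,0,0],
    [0,0,0],
    [0,0,0],
    [0,0,0],
    [0,0,0],
    [0,0,0],
    [0,0,0],
    [0,0,0],
    [0,0,0],
  ],
  rot=[
    [0,0,0],
    [0,0,0],
    [0,0,0],
    [0,0,0],
    [0,0,0],
    [0,0,0],
    [0,0,0],
    [0,0,0],
    [0,0,0],
    [0,0,0],
    [0,0,0],
    [0,0,0],
    [0,0,0],
    [0,0,0],
    [0,0,0],
    [0,0,0],
    [0,0,0],
    [0,0,0],
    [0,0,0],
    [0,0,0],
  ],
)

```text
t: 6.45
tcp_pos: [0.4821, -0.2569, 0.0689]
eef_rot: [-2.003, 1.567, -2.291]
contact_force: [-8.5, -0.5, 16.3]
finger_gap: 0.0003
```

Request:
play_rows(
  offset=[
    [0,0,0],
    [0,0,0],
    [0,0,0],
    [0,0,0],
    [0,0,0],
    [0,0,0],
    [0,0,0],
    [0,0,0],
    [0,0,0],
    [0,0,0],
    [0,0,0],
    [0,0,0],
    [0,0,0],
    [0,0,0],
    [0,0,0],
    [0,0,0],
    [0,0,0],
    [0,0,0],
    [0,0,0],
    [0,0,0],
  ],
  rot=[
    [0,0,0],
    [0,0,0],
    [0,0,0],
    [0,0,0],
    [0,0,0],
    [0,0,0],
    [0,0,0],
    [0,0,0],
    [0,0,0],
    [0,0,0],
    [0,0,0],
    [0,0,0],
    [0,0,0],
    [0,0,0],
    [0,0,0],
    [0,0,0],
    [0,0,0],
    [0,0,0],
    [0,0,0],
    [0,0,0],
  ],
)

```text
t: 8.12
tcp_pos: [0.4821, -0.2569, 0.0689]
eef_rot: [-2.003, 1.567, -2.29]
contact_force: [-9.1, 0.0, 16.7]
finger_gap: 0.0005
```

Request:
play_rows(
  offset=[
    [-0.1,0,0],
    [-0.25,0,0],
    [-0.45,0,0],
    [-0.65,0,0],
    [-0.85,0,0],
    [-1,0,0],
    [-1,0,0],
    [-1,0,0],
  ],
  rot=[
    [0,0,0],
    [0,0,0],
    [0,0,0],
    [0,0,0],
    [0,0,0],
    [0,0,0],
    [0,0,0],
    [0,0,0],
  ],
)

```text
t: 8.78
tcp_pos: [0.4834, -0.2552, 0.1665]
eef_rot: [0.195, 1.57, -0.093]
contact_force: [0.0, 0.8, -0.5]
finger_gap: 0.0005
```

Request:
play_rows(
  offset=[
    [-0.3,0,0],
    [-0.6,0,0],
    [-0.6,0,0],
    [-0.6,0,0],
    [-0.6,0,0],
    [-0.6,0,0],
  ],
  rot=[
    [0,0,0],
    [0,0,0],
    [0,0,0],
    [0,0,0],
    [0,0,0],
    [0,0,0],
  ],
)

```text
t: 9.28
tcp_pos: [0.4817, -0.2543, 0.2236]
eef_rot: [2.759, 1.566, 2.471]
contact_force: [0.1, 0.3, 0.7]
finger_gap: 0.0004
```

```bash
python3 go.py .482 -.253 .22
python3 - <<'E'
from cell import bot
import cv2
a=bot.read_camera("side")["image"][130:325,160:310]
b=bot.read_camera("top")["image"][130:325,180:420]
cv2.imwrite("pics/a4.png",cv2.resize(cv2.hconcat([a,b]),None,fx=2,fy=2,interpolation=2))
E
```

```text
[[-0.004  0.284  0.959]
 [ 0.003  0.959 -0.284]
 [-1.     0.002 -0.005]]
t 9.2833 tcp [ 0.4817 -0.2543  0.2236] offset units [ 0.036  0.013 -0.001] F [0.1 0.3 0.7] j [-0.64  0.13  1.59  0.    1.42 -1.93] 0.0004041247168697001
```

View pics/a4.png

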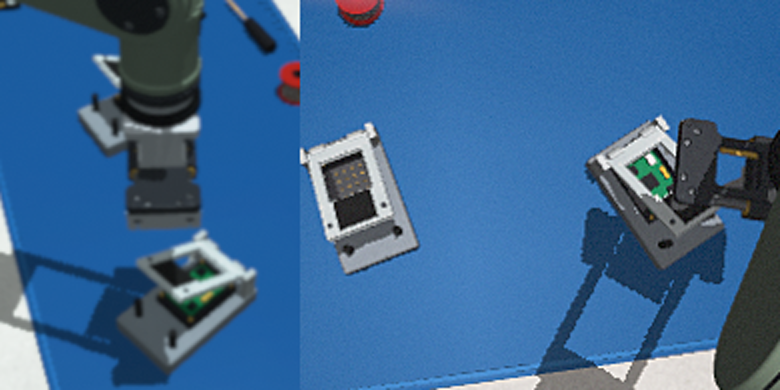

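The loaded plate has sprung back up, the gripper is clear of it, and the empty jig is untouched.

```bash
python3 -c "
from cell import bot
print(bot.hand_in(), bot.observe()['t'])"
```

```text
the job is handed in; nothing more can be done
the job is handed in; nothing more can be done
```

I pressed the plate of the jig with the board (the right-hand one in the top view) down to its end stop and held it there for about 3.4 s. I then lifted off and handed the job in at about 9.4 s, well inside the 32 s limit; handing in reports no verdict.

- **Pressed level:** the fingertips stopped at z = 0.069 m, where I expected the level pad to be. The force rose from about 9 N to about 17 N there, and both camera views showed the plate level. I judged this from height, force and pictures, as the joint angle itself can't be read.
- **Released:** the last pictures show the loaded plate sprung back up and the empty jig's plate still at rest. The gripper was about 0.1 m above the pad with a contact force near zero.
- **Small disagreement:** fitting the jig with its underside fixed at z = 0 put the level pad at 0.066 m, while a fit with the height left free gave 0.069 m. The contact height matched the second. No checks failed.

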